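# Rebuild the guarded chuck on the probe-station stage

### The arm

A 6-joint arm with a two-finger parallel gripper is mounted at the origin on the work surface. World frame = base frame: x ahead of the robot, y to its left, z up, the work surface at z = 0. Lengths are in m, angles in rad, forces in N, time in s.
With the tool pointing down it reaches from about 0.35 to 0.975 m from the base axis. Payload 4.9 kg.
Tool frame: the origin (TCP) lies on the centre line of the jaws, within the pads' length; the fingertips stand manip.tcp_to_tips ahead of it and the grasp point (between the pads) is the TCP (manip.tcp_to_tips is the distance from the TCP to the fingertips, in m); y points along the fingers, z is the direction in which the jaws open and shut, and the axes are right-handed (so a half turn about y gives the same grasp; the last joint's range is limited). The gripper opens to 85 mm and grips with 20 to 120 N. Pads are 22 mm wide; open, the fingers measure 114 mm over their backs; the gripper's body (76 mm by 85 mm) begins 54 mm behind the grasp point. The pads swing forward as they close: fully open they stand 13 mm farther back than shut.
Start: joints at [1.214, 0.053, 1.613, -0, 1.476, -0.119], TCP at [0.147, 0.607, 0.25] pointing down, gripper open.
Joint ranges: [-3.01, 3.01], [-1.01, 2.22], [0.06, 2.58], [-1.02, 4.17], [0.09, 2.62], [-3.14, 3.14]. Speed limits (rad/s): [2.57, 2.57, 3.14, 3.14, 3.14, 3.14].

### API

Orientations are given as a unit quaternion [w, x, y, z].
In Python, from plant import manip gives the robot as it stands.
- The arm moves only by the tool apply_moves, never from a script. Its argument "moves" is a list of rows, each a list of 7 numbers: the gripper's target within -1 to 1 (shut at 1, half-way at 0, fully open at -1), then the shift along the tool's x, y, z in mm, then the turn, a rotation vector about the tool's x, y, z in degrees. A call has 1 to 20 rows; each row shifts and turns the commanded pose from where the row before left it, along the tool's axes as they then stand; what a row does not reach is not made up. A row lasts 1/10 s, in which the tool goes at most 50 mm and 8.59 degrees, less where a joint would pass 70% of its speed; a pose out of reach is approached as far as the arm can. A call with a gripper value outside its range is refused whole. The fingers move at their own pace and stop on an object; the grip force is fixed at half the most. Time passes only in rows, so rows that do not move let the fingers close. It gives the time, the measured TCP pose, the force and the opening at its end, in the units of the state.
- manip.state(): the state, without advancing time (a new reading comes with each control period).
- manip.grab_frame(name): name is "side" or "top"; returns the picture (420x560x3 uint8, blue, green, red); there is no depth.
- manip.calibration(name): a dict with "mtx" (3x3 intrinsics, pixels), "T" (4x4, takes a point from camera to world coordinates). Camera axes: x right, y down, z forward; pixel columns grow to the right and rows downward; lengths in m; the calibration is good to about 2 mm. A picture is of the moment at which its call begins. calibration takes no time and is no camera call.
- manip.job_done(): hands the job in, once; it reports no verdict.
The state is a dict: "time": time; "joint_pos": joint angles; "joint_vel": joint speeds; "joint_efforts": joint torques, N m; "tool_pos": TCP position; "tool_rot": TCP orientation; "contact_force": force on the tool from outside, world axes, zero at the start; "ft_torque": the same for the moment, N m; "gripper_width": opening from 0.0 (shut) to 1.0 (fully open).
Only numpy, scipy, OpenCV 4.12 (cv2) and the standard library are available. Lean on these libraries where they do the work, as an engineer would, in place of code of your own. Each camera call takes 0.05 s, during which the arm holds its last target. There are 200 camera calls.

### The job

Rebuild the guarded chuck on the pedestal of the black stage, one part at a time from the bottom up: the green insulator first, then the copper guard plate, the white ceramic insulator and the steel chuck top, each sitting fully down on the centring boss below it, and last lay the gold sample carrier flat in the middle of the steel top. Set the parts down gently, for the ceramic is brittle, and leave the two probe positioners where they stand.

Things in the scene. Friction and masses are not known exactly. Their poses are not given: they have to be found in the camera images.
- stage: Small black X-Y stage, fixed to the bench: 150 x 150 mm foot, two slides with aluminium thimbles, a turntable 90 mm across, topped by an upright aluminium pedestal 42 mm across. Origin: centre of its underside, on the bench; z up. The pedestal's flat top (the seat) is 85 mm straight above it, with a centring boss 24 mm across tapering to 18 mm, 5 mm high. 23 mm below the seat is the turntable.
- base_insulator: Green glass-epoxy insulator, a disc 50 mm in diameter and 18 mm thick, 0.06 kg. On top a round centring boss, 24 mm across tapering to 18 mm, 5 mm high; underneath a round recess 29 mm across, 7 mm deep, that drops over the boss of the part below until the flat faces meet. Origin: centre of the underside; z up; starts flat on the bench this way up.
- guard_plate: Copper guard plate, a reddish metal disc 50 mm in diameter and 16 mm thick, 0.25 kg. On top a round centring boss, 24 mm across tapering to 18 mm, 5 mm high; underneath a round recess 29 mm across, 7 mm deep, that drops over the boss of the part below until the flat faces meet. Origin: centre of the underside; z up; starts flat on the bench this way up.
- ceramic_insulator: White alumina ceramic insulator, a disc 50 mm in diameter and 16 mm thick, 0.11 kg; brittle. On top a round centring boss, 24 mm across tapering to 18 mm, 5 mm high; underneath a round recess 29 mm across, 7 mm deep, that drops over the boss of the part below until the flat faces meet. Origin: centre of the underside; z up; starts flat on the bench this way up.
- chuck_top: Steel chuck top, a grey disc 50 mm in diameter and 20 mm thick, 0.28 kg. Its top is flat, without a boss, with three dark concentric vacuum grooves; in the middle of its underside is a round recess 29 mm across and 7 mm deep, which drops over the boss of whatever it is set on. Origin: centre of the underside; z up; starts flat on the bench this way up.
- sample_carrier: Gold-plated square sample carrier, 36 x 36 mm and 12 mm thick, 0.12 kg, with a small dark chip in the middle of its top; flat underside. Origin: centre of the underside; x and y along its sides, z up; starts lying flat on the bench (z = 0), turned to any angle.
- positioner_left: One of two black probe positioners (micromanipulators), standing loose on the bench: foot 56 x 44 mm, 76 mm tall, a thin probe arm reaching about 68 mm from its middle along its own +x (roughly towards the robot). Not to be moved. Origin: centre of the underside of its foot. It is the one on the robot's left (+y).
- positioner_right: The other, same probe positioner, on the robot's right (-y). Not to be moved. Origin: centre of the underside of its foot.
There are look-alikes about, which are no part of the job. Of the things like the base_insulator, leave any that is pink; of the rest the larger one is meant.

How it is judged:
On the way, in this order (a step that is already met when the one before it is completed fails the run):
1. The green insulator sits fully down on the stage's pedestal (horizontal distance between base_insulator and stage below 0.005 m and z of base_insulator in the frame of stage between 0.082 and 0.088 m and angle between base_insulator's own z axis and vertical below 0.06 rad), for 0.2 s.
2. The copper guard plate sits fully down on the green insulator (horizontal distance between guard_plate and base_insulator below 0.005 m and z of guard_plate in the frame of stage between 0.1 and 0.106 m and angle between guard_plate's own z axis and vertical below 0.06 rad), for 0.2 s.
3. The white ceramic insulator sits fully down on the copper guard plate (horizontal distance between ceramic_insulator and guard_plate below 0.005 m and z of ceramic_insulator in the frame of stage between 0.116 and 0.122 m and angle between ceramic_insulator's own z axis and vertical below 0.06 rad), for 0.2 s.
4. The steel chuck top sits fully down on the white ceramic insulator (horizontal distance between chuck_top and ceramic_insulator below 0.005 m and z of chuck_top in the frame of stage between 0.132 and 0.138 m and angle between chuck_top's own z axis and vertical below 0.06 rad), for 0.2 s.
5. The gold sample carrier lies flat in the middle of the steel chuck top (horizontal distance between sample_carrier and chuck_top below 0.008 m and z of sample_carrier in the frame of stage between 0.152 and 0.158 m and angle between sample_carrier's own z axis and vertical below 0.06 rad), for 0.2 s.
At the end, for the whole second after the job is handed in: From the pedestal up: green, copper, white, steel, each within 5 mm of centre on the one below and fully down (within 3 mm of its height); on the steel the gold carrier, flat, within 8 mm of its middle. All level within 0.06 rad, let go, at rest (all of step 1 and all of step 2 and all of step 3 and all of step 4 and all of step 5 and linear speed of each of base_insulator, guard_plate, ceramic_insulator, chuck_top, sample_carrier below 0.02 m/s and contact force between each of base_insulator, guard_plate, ceramic_insulator, chuck_top, sample_carrier and the fingers below 0.1 N); the robot touches nothing.
It fails at once if left probe positioner was moved by more than 20 mm (distance of positioner_left from where it was at the start of the episode above 0.02 m).
It fails at once if right probe positioner was moved by more than 20 mm (distance of positioner_right from where it was at the start of the episode above 0.02 m).
It fails at once if the white ceramic was struck or pressed with more than 60 N (contact force between ceramic_insulator and guard_plate above 60 N or contact force between ceramic_insulator and chuck_top above 60 N).
It fails at once if a part was dropped or slammed onto the stack: over 0.5 m/s in the last 20 mm above its place (a free fall of more than about 13 mm) ((horizontal distance between base_insulator and stage below 0.015 m and z of base_insulator in the frame of stage between 0.08 and 0.105 m and linear speed of base_insulator above 0.5 m/s) or (horizontal distance between guard_plate and stage below 0.015 m and z of guard_plate in the frame of stage between 0.098 and 0.123 m and linear speed of guard_plate above 0.5 m/s) or (horizontal distance between ceramic_insulator and stage below 0.015 m and z of ceramic_insulator in the frame of stage between 0.114 and 0.139 m and linear speed of ceramic_insulator above 0.5 m/s) or (horizontal distance between chuck_top and stage below 0.015 m and z of chuck_top in the frame of stage between 0.13 and 0.155 m and linear speed of chuck_top above 0.5 m/s) or (horizontal distance between sample_carrier and stage below 0.015 m and z of sample_carrier in the frame of stage between 0.15 and 0.175 m and linear speed of sample_carrier above 0.5 m/s)).
It also fails if it takes over 128 s, if anything falls off the work surface, if the arm or the gripper's body presses on something with over 40 N, if the wrist force passes 120 N, or if a joint passes its speed limit or range.

## Working session

There is one attempt and no reset: what is moved stays moved. The work goes in short steps, Python scripts to look and compute and a tool call to move; the robot and the scene stay as the last step left them, time stands still between calls to the robot, and variables do not carry over. Pictures are saved under pics/ and viewed, about 12 in all and at most 16, crops included, and the job is handed in when it is done.

Besides the shell and the picture viewer there is one more tool, called in YAML: its name, and indented under it one key for each argument. apply_moves: Moves the arm, as the interface text tells. Its arguments: {"type":"object","properties":{"moves":{"type":"array","items":{"type":"array","items":{"type":"number"}}}},"required":["moves"]}

```bash
mkdir -p pics; ls; python3 - <<'E'
from plant import manip
import cv2
print(manip.state(), manip.tcp_to_tips)
for n in("side","top"):
    c=manip.calibration(n);print(n,c["mtx"],c["T"].round(4))
    cv2.imwrite(f"pics/{n}0.png",manip.grab_frame(n))
E
```

```text
pics
{'time': 0.0, 'joint_pos': array([ 1.21399455e+00,  5.33795376e-02,  1.61430831e+00, -3.25881951e-05,
        1.47599103e+00, -1.19018627e-01]), 'joint_vel': array([-1.01705747e-04, -5.25938637e-04,  7.47204541e-04,  5.30089973e-04,
       -3.17237854e-05,  6.97002541e-04]), 'joint_efforts': array([ 1.42655179e-03, -3.93664885e+01, -3.70186830e+01,  2.26384765e-05,
        7.02455000e-03, -8.39471255e-06]), 'tool_pos': array([0.14703011, 0.60685403, 0.24904037]), 'tool_rot': array([-0.70139534,  0.70283438, -0.08403267,  0.0837073 ]), 'contact_force': array([-0.66660932,  0.02994803,  1.10276876]), 'ft_torque': array([0.03924274, 0.0025113 , 0.01056227]), 'gripper_width': 0.9964590884458316} 0.019
side [[407.31146156   0.         282.59014907]
 [  0.         407.31146156 213.76613372]
 [  0.           0.           1.        ]] [[ 0.7359 -0.4432  0.5118  0.0163]
 [-0.6769 -0.5001  0.5402 -0.5604]
 [ 0.0166 -0.744  -0.668   0.6784]
 [ 0.      0.      0.      1.    ]]
top [[392.22488808   0.         276.57832218]
 [  0.         392.22488808 212.19275348]
 [  0.           0.           1.        ]] [[ 0.0111 -0.9867  0.1622  0.3664]
 [-0.9999 -0.0095  0.011  -0.0361]
 [-0.0094 -0.1623 -0.9867  0.9805]
 [ 0.      0.      0.      1.    ]]
```

View pics/top0.png

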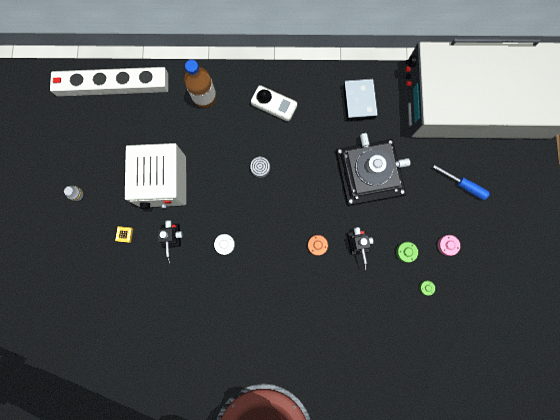

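View pics/side0.png

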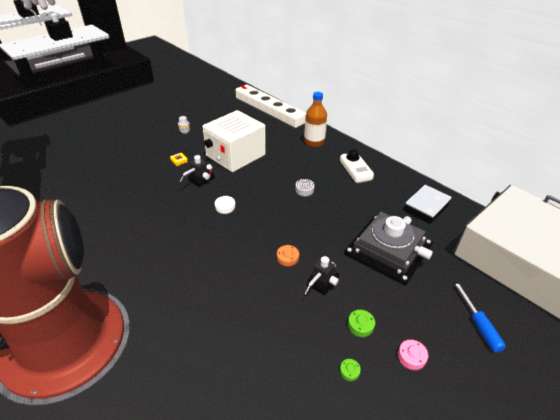

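```bash
cat > h.py <<'E'
import cv2,numpy as np
from plant import manip
def px(n,u,v,z):
    c=manip.calibration(n);T=c["T"];d=T[:3,:3]@np.linalg.solve(c["mtx"],[u,v,1.]);p=T[:3,3]
    return (p+d*(z-p[2])/d[2])[:2]
def proj(n,P):
    c=manip.calibration(n);T=c["T"];q=c["mtx"]@(T[:3,:3].T@(np.array(P,float)-T[:3,3]));return q[:2]/q[2]
def hull(m,seed,r=40):
    "hull of the mask's component nearest the seed -> contour, area centroid"
    cs,_=cv2.findContours(m.astype(np.uint8),cv2.RETR_EXTERNAL,cv2.CHAIN_APPROX_NONE)
    cs=[c for c in cs if len(c)>8 and cv2.contourArea(c)>30 and np.linalg.norm(c.reshape(-1,2).mean(0)-seed)<r]
    if not cs: return None,None
    c=cv2.convexHull(max(cs,key=cv2.contourArea));M=cv2.moments(c)
    return c,np.array([M["m10"],M["m01"]])/M["m00"]
def masks(im):
    h,s,v=[a.astype(int) for a in cv2.split(cv2.cvtColor(im,cv2.COLOR_BGR2HSV))]
    return dict(green=(h>40)&(h<80)&(s>90)&(v>50),copper=((h<16)|(h>175))&(s>90)&(v>60),
      white=(s<60)&(v>110),steel=(s<60)&(v>60),gold=(h>16)&(h<35)&(s>90)&(v>60))
SEED=dict(top=dict(green=(408,252),copper=(318,245),white=(224,244),steel=(260,167),gold=(124,234)),
 side=dict(green=(362,323),copper=(288,255),white=(225,205),steel=(305,187),gold=(179,159)))
HT=dict(green=.018,copper=.016,white=.016,steel=.020,gold=.012)
E
python3 - <<'E'
from h import *
for n in("top","side"):
    im=manip.grab_frame(n);ms=masks(im)
    for k in HT:
        c,g=hull(ms[k],SEED[n][k],15)
        if c is None: print(n,k,None);continue
        (_,sz,a)=cv2.minAreaRect(c);print(n,k,g.round(1),np.round(sz,1),round(a,1),px(n,*g,HT[k]/2).round(4))
im=manip.grab_frame("top")
a=cv2.resize(im[125:215,330:420],(400,400),interpolation=cv2.INTER_CUBIC);b=cv2.resize(im[225:305,385:465],(400,400),interpolation=cv2.INTER_CUBIC)
cv2.imwrite("pics/c1.png",np.hstack([a,b]))
E
```

```text
top green [406.8 251.9] [20. 21.] 90.0 [ 0.4301 -0.3468]
top copper [317.6 244.9] [20. 20.] 90.0 [ 0.4452 -0.1277]
top white [223.9 244. ] [19.8 19.8] 45.0 [0.445  0.1046]
top steel [260.  166.5] [21. 20.] 90.0 [0.6439 0.0186]
top gold [123.6 234. ] [16.4 15.8] 7.1 [0.4674 0.3573]
side green [361.1 322.8] [28. 27.] 90.0 [ 0.431  -0.3467]
side copper [287.5 255. ] [22. 23.] 90.0 [ 0.4455 -0.1262]
side white [224.5 204.1] [21. 18.] 0.0 [0.4449 0.1055]
side steel [304.4 186.9] [18. 19.] 90.0 [0.644  0.0202]
side gold [178.5 158.8] [12.4 16.5] 68.2 [0.4674 0.3575]
```

View pics/c1.png

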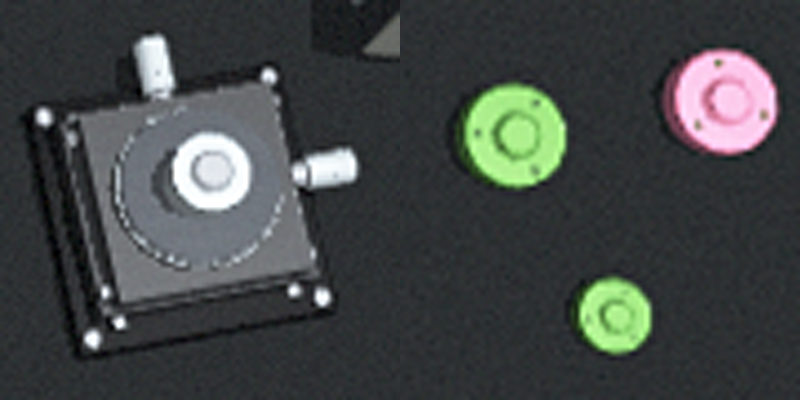

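```bash
cat >> h.py <<'E'
from scipy.spatial.transform import Rotation as R
def tool():
    s=manip.state();q=s["tool_rot"];return s,R.from_quat([q[1],q[2],q[3],q[0]])
def go(x,y,z,zdir=None):
    "print yaw (deg about tool y) to bring jaw axis on zdir (deg, world, mod 180) and shift in tool axes after it, and tilt fix"
    s,r=tool();M=r.as_matrix();yaw=0
    if zdir is not None:
        a=np.degrees(np.arctan2(M[1,2],M[0,2]));d=(zdir-a+90)%180-90;yaw=-d # tool y is down
        r=r*R.from_rotvec([0,np.radians(yaw),0])
    print("t",round(s["time"],2),"tcp",s["tool_pos"].round(4),"F",s["contact_force"].round(1),"w",round(s["gripper_width"],3),"q6",s["joint_pos"][5].round(2))
    print("axes x,y,z\n",r.as_matrix().round(3));print("yaw",round(yaw,2),"shift mm",(1000*r.inv().apply(np.array([x,y,z])-s["tool_pos"])).round(1))
E
python3 - <<'E'
from h import *
for n,sd in(("top",(377,163)),("side",(395,226))):
    im=manip.grab_frame(n);m=masks(im)["white"]
    hsv=cv2.cvtColor(im,cv2.COLOR_BGR2HSV)
    for th in(150,180,210):
        m=(hsv[...,1]<60)&(hsv[...,2]>th);c,g=hull(m,sd,15)
        if c is None: print(n,th,None);continue
        b=cv2.boundingRect(c);(e,ax,_)=cv2.fitEllipse(c);print(n,th,g.round(1),b,np.round(e,1),np.round(ax,1),px(n,*g,.085).round(4),px(n,*e,.085).round(4))
    cv2.imwrite(f"pics/p{n}.png",cv2.resize(im[sd[1]-30:sd[1]+30,sd[0]-30:sd[0]+30],(360,360),interpolation=0))
cv2.imwrite("pics/p.png",np.hstack([cv2.imread("pics/ptop.png"),cv2.imread("pics/pside.png")]))
go(.4305,-.3468,.15,0)
print(manip.tcp_to_tips,[a for a in dir(manip) if a[0]!='_'])
E
```

```text
top 150 [377.3 163.2] (369, 155, 18, 18) [377.3 163.2] [17.3 18.1] [ 0.6327 -0.2622] [ 0.6329 -0.2621]
top 180 [377.1 163.1] (369, 155, 17, 17) [377.1 163.2] [17.  17.7] [ 0.6329 -0.2615] [ 0.6328 -0.2617]
top 210 [377.1 163.1] (369, 155, 17, 17) [377.2 163.1] [16.5 17.2] [ 0.6331 -0.2616] [ 0.6329 -0.2618]
side 150 [396.6 225.2] (385, 216, 26, 22) [397.  224.2] [23.4 27.3] [ 0.6279 -0.2684] [ 0.6314 -0.2672]
side 180 [397.1 224.7] (386, 216, 25, 21) [397.5 224. ] [22.3 26.4] [ 0.6302 -0.2681] [ 0.6327 -0.2675]
side 210 [397.5 223.9] (386, 216, 25, 20) [398.4 224.2] [20.6 25.8] [ 0.6328 -0.2674] [ 0.6334 -0.2692]
t 0.35 tcp [0.1471 0.6073 0.25  ] F [ 0.5  0.5 -0. ] w 1.003 q6 -0.12
axes x,y,z
 [[ 0. -0.  1.]
 [-1. -0. -0.]
 [ 0. -1. -0.]]
yaw 76.38 shift mm [954.  100.4 283.4]
0.019 ['IKError', 'calibration', 'grab_frame', 'job_done', 'state', 'tcp_to_tips']
```

View pics/p.png

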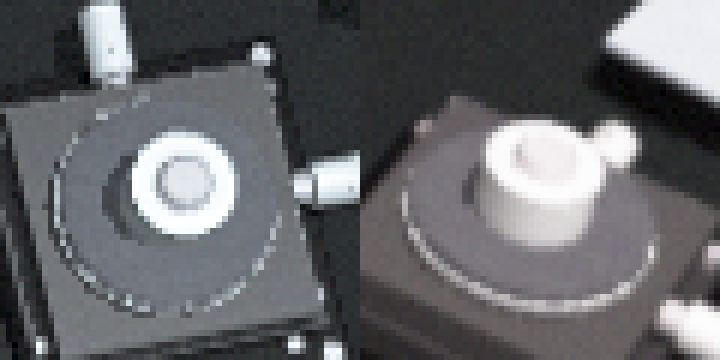

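apply_moves:
  moves:
    - [-1,0,0,0,0,8.49,0]
    - [-1,0,0,0,0,8.49,0]
    - [-1,0,0,0,0,8.49,0]
    - [-1,0,0,0,0,8.49,0]
    - [-1,0,0,0,0,8.49,0]
    - [-1,0,0,0,0,8.49,0]
    - [-1,0,0,0,0,8.49,0]
    - [-1,0,0,0,0,8.49,0]
    - [-1,0,0,0,0,8.49,0]
    - [-1,40,0,26,0,0,0]
    - [-1,40,0,26,0,0,0]
    - [-1,40,0,26,0,0,0]
    - [-1,40,0,26,0,0,0]
    - [-1,40,0,26,0,0,0]
    - [-1,40,0,26,0,0,0]
    - [-1,40,0,26,0,0,0]
    - [-1,40,0,26,0,0,0]
    - [-1,40,0,26,0,0,0]
    - [-1,40,0,26,0,0,0]
    - [-1,40,0,23,0,0,0]

```text
time: 2.35
tool_pos: [0.4308, 0.1654, 0.2506]
tool_rot: [-0.5, 0.499, -0.5, 0.5]
contact_force: [0.3, 1.2, -0.5]
gripper_width: 1.001
```

apply_moves:
  moves:
    - [-1,40,0,0,0,0,0]
    - [-1,40,0,0,0,0,0]
    - [-1,40,0,0,0,0,0]
    - [-1,40,0,0,0,0,0]
    - [-1,40,0,0,0,0,0]
    - [-1,40,0,0,0,0,0]
    - [-1,40,0,0,0,0,0]
    - [-1,40,0,0,0,0,0]
    - [-1,40,0,0,0,0,0]
    - [-1,40,0,0,0,0,0]
    - [-1,40,0,0,0,0,0]
    - [-1,40,0,0,0,0,0]
    - [-1,34,0,0,0,0,0]
    - [-1,0,40,0,0,0,0]
    - [-1,0,40,0,0,0,0]
    - [-1,0,40,0,0,0,0]
    - [-1,0,40,0,0,0,0]
    - [-1,0,0,0,0,0,0]

```text
time: 4.15
tool_pos: [0.4261, -0.3432, 0.0837]
tool_rot: [0.5, -0.5, 0.505, -0.496]
contact_force: [-1.4, 0.9, -0.3]
gripper_width: 0.998
```

```bash
python3 - <<'E'
from h import *
go(.4305,-.3468,.026,0)
a=manip.grab_frame("top")[190:330,330:490];b=manip.grab_frame("side")[230:400,280:460]
cv2.imwrite("pics/g1.png",np.hstack([cv2.resize(a,(400,400)),cv2.resize(b,(400,400))]))
E
```

```text
t 4.15 tcp [ 0.4261 -0.3432  0.0837] F [-1.4  0.9 -0.3] w 0.998 q6 -0.81
axes x,y,z
 [[-0.    -0.009  1.   ]
 [-1.     0.01  -0.   ]
 [-0.01  -1.    -0.009]]
yaw -0.04 shift mm [ 4.2 57.6  4.9]
```

View pics/g1.png

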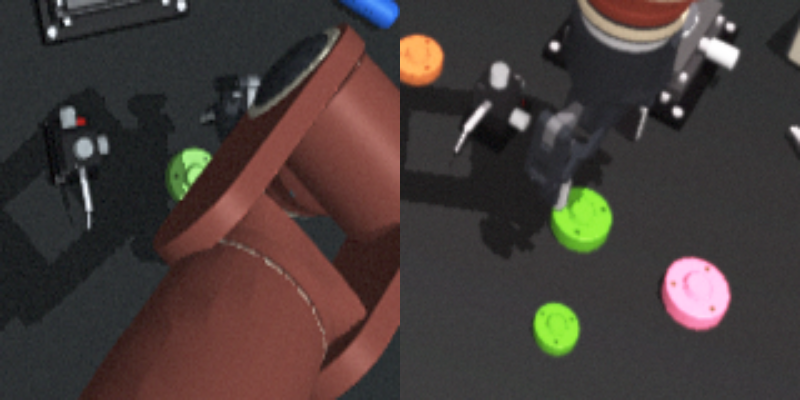

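apply_moves:
  moves:
    - [-1,0,0,0,0,0,0]
    - [-1,0,0,0,0,0,0]
    - [-1,0,0,0,0,0,0]

```text
time: 4.55
tool_pos: [0.4307, -0.3478, 0.0927]
tool_rot: [-0.5, 0.5, -0.499, 0.502]
contact_force: [-0.3, -0.2, 0.2]
gripper_width: 0.996
```

```bash
python3 - <<'E'
from h import *
go(.4305,-.3468,.026,0)
E
```

```text
t 4.55 tcp [ 0.4307 -0.3478  0.0927] F [-0.3 -0.2  0.2] w 0.996 q6 -0.81
axes x,y,z
 [[-0.     0.003  1.   ]
 [-1.    -0.003 -0.   ]
 [ 0.003 -1.     0.003]]
yaw -0.03 shift mm [-1.2 66.7 -0.4]
```

apply_moves:
  moves:
    - [-1,-1,30,0,0,0,0]
    - [-1,0,20,0,0,0,0]
    - [-1,0,12,0,0,0,0]
    - [-1,0,4,0,0,0,0]
    - [-1,0,0,0,0,0,0]
    - [-1,0,0,0,0,0,0]
    - [1,0,0,0,0,0,0]
    - [1,0,0,0,0,0,0]
    - [1,0,0,0,0,0,0]
    - [1,0,0,0,0,0,0]
    - [1,0,0,0,0,0,0]
    - [1,0,0,0,0,0,0]
    - [1,0,0,0,0,0,0]
    - [1,0,0,0,0,0,0]

```text
time: 5.95
tool_pos: [0.4304, -0.3466, 0.0256]
tool_rot: [-0.5, 0.5, -0.499, 0.501]
contact_force: [-0.5, 0.2, 5.7]
gripper_width: 0.552
```

```bash
python3 - <<'E'
from h import *
go(.4305,-.3468,.026,0)
b=manip.grab_frame("side")[260:380,300:440]
cv2.imwrite("pics/g2.png",cv2.resize(b,(560,480)))
E
```

```text
t 5.95 tcp [ 0.4304 -0.3466  0.0256] F [-0.5  0.2  5.7] w 0.552 q6 -0.81
axes x,y,z
 [[-0.     0.001  1.   ]
 [-1.    -0.002 -0.   ]
 [ 0.002 -1.     0.001]]
yaw -0.03 shift mm [ 0.2 -0.4  0.1]
```

View pics/g2.png

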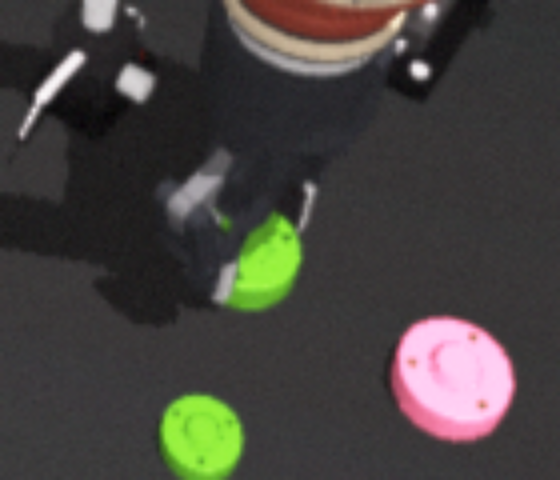

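apply_moves:
  moves:
    - [1,0,-10,0,0,0,0]
    - [1,0,-30,0,0,0,0]
    - [1,0,-40,0,0,0,0]
    - [1,0,-40,0,0,0,0]
    - [1,0,-30,0,0,0,0]
    - [1,-14,0,32,0,0,0]
    - [1,-14,0,34,0,0,0]
    - [1,-14,0,34,0,0,0]
    - [1,-14,0,34,0,0,0]
    - [1,-14,0,34,0,0,0]
    - [1,-14,0,34,0,0,0]
    - [1,0,0,0,0,0,0]
    - [1,0,0,0,0,0,0]
    - [1,0,0,0,0,0,0]
    - [1,0,0,0,0,0,0]
    - [1,0,0,0,0,0,0]

```text
time: 7.6
tool_pos: [0.6309, -0.2625, 0.1744]
tool_rot: [0.5, -0.5, 0.5, -0.5]
contact_force: [-0.7, -0.9, -0.1]
gripper_width: 0.554
```

```bash
python3 - <<'E'
from h import *
go(.6325,-.2625,.1116,0)
b=manip.grab_frame("side")[130:270,310:490];a=manip.grab_frame("top")[100:220,310:450]
cv2.imwrite("pics/g3.png",np.hstack([cv2.resize(b,(400,311)),cv2.resize(a,(363,311))]))
E
```

```text
t 7.6 tcp [ 0.6309 -0.2625  0.1744] F [-0.7 -0.9 -0.1] w 0.554 q6 -0.5
axes x,y,z
 [[ 0. -0.  1.]
 [-1. -0.  0.]
 [ 0. -1. -0.]]
yaw -0.1 shift mm [ 0.  62.8  1.7]
```

View pics/g3.png

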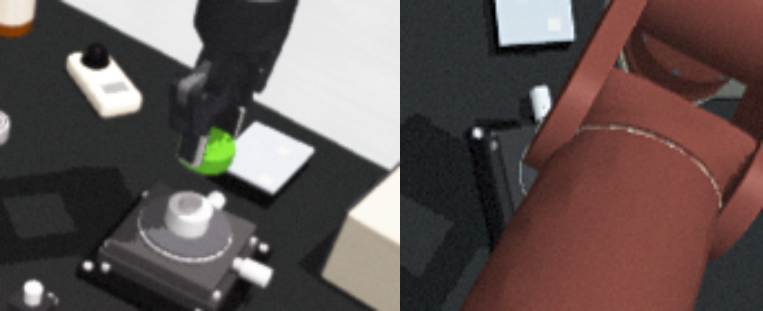

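apply_moves:
  moves:
    - [1,0,25,1.5,0,0,0]
    - [1,0,18,0,0,0,0]
    - [1,0,8,0,0,0,0]
    - [1,0,4,0,0,0,0]
    - [1,0,2,0,0,0,0]
    - [1,0,2,0,0,0,0]
    - [1,0,2,0,0,0,0]
    - [1,0,1.5,0,0,0,0]
    - [1,0,0,0,0,0,0]
    - [1,0,0,0,0,0,0]

```text
time: 8.7
tool_pos: [0.6333, -0.2619, 0.112]
tool_rot: [-0.5, 0.5, -0.5, 0.5]
contact_force: [0.2, -0.1, -0.8]
gripper_width: 0.551
```

```bash
python3 - <<'E'
from h import *
go(.6325,-.2625,.1106,0)
im=manip.grab_frame("side")
cv2.imwrite("pics/g4.png",cv2.resize(im[180:260,350:450],(600,480)))
E
```

```text
t 8.7 tcp [ 0.6333 -0.2619  0.112 ] F [ 0.2 -0.1 -0.8] w 0.551 q6 -0.5
axes x,y,z
 [[-0.  0.  1.]
 [-1. -0.  0.]
 [ 0. -1.  0.]]
yaw -0.03 shift mm [ 0.6  1.4 -0.8]
```

View pics/g4.png

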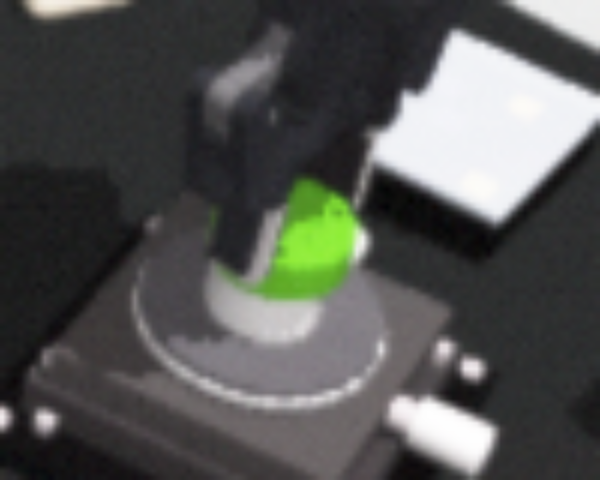

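apply_moves:
  moves:
    - [1,0,1,0,0,0,0]
    - [1,0,0.5,0,0,0,0]
    - [1,0,0,0,0,0,0]
    - [1,0,0,0,0,0,0]

```text
time: 9.15
tool_pos: [0.6333, -0.262, 0.1107]
tool_rot: [-0.5, 0.5, -0.5, 0.5]
contact_force: [-0.6, -0.2, 1.0]
gripper_width: 0.555
```

apply_moves:
  moves:
    - [-1,0,0,0,0,0,0]
    - [-1,0,0,0,0,0,0]
    - [-1,0,0,0,0,0,0]
    - [-1,0,0,0,0,0,0]
    - [-1,0,0,0,0,0,0]
    - [-1,0,0,0,0,0,0]
    - [-1,0,-10,0,0,0,0]
    - [-1,0,-30,0,0,0,0]
    - [-1,0,-40,0,0,0,0]
    - [-1,0,-20,0,0,0,0]
    - [-1,30,0,-40,0,0,0]
    - [-1,0,0,-40,0,0,0]
    - [-1,0,0,-40,0,0,0]
    - [-1,-40,0,-38,0,0,0]
    - [-1,-40,0,-30,0,0,0]
    - [-1,-40,0,0,0,0,0]
    - [-1,-44,0,0,0,0,0]
    - [-1,0,0,0,0,0,0]
    - [-1,0,0,0,0,0,0]
    - [-1,0,0,0,0,0,0]

```text
time: 11.15
tool_pos: [0.4491, -0.1323, 0.211]
tool_rot: [-0.5, 0.5, -0.5, 0.501]
contact_force: [-0.5, -0.5, -0.6]
gripper_width: 0.999
```

```bash
python3 - <<'E'
from h import *
go(.4453,-.1269,.026,0)
for n,s in(("side",(396,220)),("top",(377,161))):
    im=manip.grab_frame(n);c,g=hull(masks(im)["green"],s,25)
    if c is not None: print(n,g,cv2.boundingRect(c),px(n,*g,.094))
    print([proj(n,(.6325,-.2625,z)).round(1) for z in(.085,.094,.103)])
E
```

```text
t 11.15 tcp [ 0.4491 -0.1323  0.211 ] F [-0.5 -0.5 -0.6] w 0.999 q6 -0.44
axes x,y,z
 [[-0.     0.001  1.   ]
 [-1.    -0.001  0.   ]
 [ 0.001 -1.     0.001]]
yaw -0.07 shift mm [ -5.5 185.   -4. ]
side [396.55701232 219.05840286] (384, 209, 26, 22) [ 0.63448796 -0.2615005 ]
[array([395.5, 222.8]), array([396.4, 219.7]), array([397.3, 216.6])]
top [378.54090697 161.85320243] (368, 151, 22, 22) [ 0.63341393 -0.26279972]
[array([377.5, 163.3]), array([378.4, 162.2]), array([379.4, 161.1])]
```

apply_moves:
  moves:
    - [-1,-5.5,40,-4,0,0,0]
    - [-1,0,45,0,0,0,0]
    - [-1,0,45,0,0,0,0]
    - [-1,0,30,0,0,0,0]
    - [-1,0,18,0,0,0,0]
    - [-1,0,9,0,0,0,0]
    - [-1,0,0,0,0,0,0]
    - [-1,0,0,0,0,0,0]
    - [-1,0,0,0,0,0,0]
    - [1,0,0,0,0,0,0]
    - [1,0,0,0,0,0,0]
    - [1,0,0,0,0,0,0]
    - [1,0,0,0,0,0,0]
    - [1,0,0,0,0,0,0]
    - [1,0,0,0,0,0,0]
    - [1,0,0,0,0,0,0]
    - [1,0,0,0,0,0,0]

```text
time: 12.95
tool_pos: [0.4457, -0.1263, 0.0245]
tool_rot: [-0.5, 0.5, -0.5, 0.501]
contact_force: [-1.1, 0.2, 5.0]
gripper_width: 0.552
```

```bash
python3 - <<'E'
from h import *
go(.634,-.262,.20,0)
E
```

```text
t 12.95 tcp [ 0.4457 -0.1263  0.0245] F [-1.1  0.2  5. ] w 0.552 q6 -0.44
axes x,y,z
 [[-0.     0.001  1.   ]
 [-1.    -0.001  0.   ]
 [ 0.001 -1.     0.001]]
yaw -0.03 shift mm [ 135.8 -175.1  188.6]
```

apply_moves:
  moves:
    - [1,0,-15,0,0,0,0]
    - [1,0,-40,0,0,0,0]
    - [1,0,-40,0,0,0,0]
    - [1,0,-40,0,0,0,0]
    - [1,0,-40,0,0,0,0]
    - [1,27,0,38,0,0,0]
    - [1,27,0,38,0,0,0]
    - [1,27,0,38,0,0,0]
    - [1,27,0,38,0,0,0]
    - [1,27,0,36.5,0,0,0]
    - [1,0,0,0,0,0,0]
    - [1,0,0,0,0,0,0]
    - [1,0,0,0,0,0,0]
    - [1,0,0,0,0,0,0]
    - [1,0,0,0,0,0,0]

```text
time: 14.45
tool_pos: [0.6327, -0.2605, 0.1992]
tool_rot: [-0.5, 0.5, -0.5, 0.5]
contact_force: [-0.5, -0.4, -2.1]
gripper_width: 0.55
```

```bash
python3 - <<'E'
from h import *
go(.634,-.261,.1275,0)
im=manip.grab_frame("side")
c,g=hull(masks(im)["copper"],proj("side",(.634,-.262,.183)),15);print(g,px("side",*g,.183))
E
```

```text
t 14.45 tcp [ 0.6327 -0.2605  0.1992] F [-0.5 -0.4 -2.1] w 0.55 q6 -0.5
axes x,y,z
 [[-0.     0.001  1.   ]
 [-1.    -0.     0.   ]
 [ 0.    -1.     0.001]]
yaw -0.01 shift mm [ 0.5 71.7  1.2]
[407.75364505 188.05530417] [ 0.63230133 -0.26789473]
```

apply_moves:
  moves:
    - [1,0.5,25,1,0,0,0]
    - [1,0,20,0,0,0,0]
    - [1,0,10,0,0,0,0]
    - [1,0,6,0,0,0,0]
    - [1,0,3,0,0,0,0]
    - [1,0,2,0,0,0,0]
    - [1,0,2,0,0,0,0]
    - [1,0,1.5,0,0,0,0]
    - [1,0,0.5,0,0,0,0]
    - [1,0,0,0,0,0,0]
    - [1,0,0,0,0,0,0]

```text
time: 15.6
tool_pos: [0.6343, -0.2617, 0.1285]
tool_rot: [-0.5, 0.5, -0.5, 0.5]
contact_force: [-0.2, -0.1, -1.9]
gripper_width: 0.551
```

apply_moves:
  moves:
    - [1,0,0.7,0,0,0,0]
    - [1,0,0.3,0,0,0,0]
    - [1,0,0,0,0,0,0]
    - [1,0,0,0,0,0,0]

```text
time: 16.0
tool_pos: [0.6344, -0.2617, 0.1276]
tool_rot: [-0.5, 0.5, -0.5, 0.5]
contact_force: [0.2, 0.3, -0.3]
gripper_width: 0.552
```

apply_moves:
  moves:
    - [-1,0,0,0,0,0,0]
    - [-1,0,0,0,0,0,0]
    - [-1,0,0,0,0,0,0]
    - [-1,0,0,0,0,0,0]
    - [-1,0,0,0,0,0,0]
    - [-1,0,0,0,0,0,0]
    - [-1,0,-10,0,0,0,0]
    - [-1,0,-30,0,0,0,0]
    - [-1,0,-40,0,0,0,0]
    - [-1,-35,0,-18,0,0,0]
    - [-1,-36,0,-19,0,0,0]
    - [-1,-36,0,-19,0,0,0]
    - [-1,-36,0,-19,0,0,0]
    - [-1,-36,0,-19,0,0,0]
    - [-1,-38,0,-19,0,0,0]
    - [-1,-38,0,-19,0,0,0]
    - [-1,-38,0,-19,0,0,0]
    - [-1,-38,0,-19,0,0,0]
    - [-1,-36,0,-18,0,0,0]
    - [-1,0,0,0,0,0,0]

```text
time: 18.0
tool_pos: [0.4449, 0.1086, 0.2082]
tool_rot: [0.502, -0.501, 0.499, -0.499]
contact_force: [0.7, -0.1, 0.0]
gripper_width: 1.003
```

```bash
python3 - <<'E'
from h import *
go(.445,.105,.0245,0)
for n in("side","top"):
    im=manip.grab_frame(n);s=proj(n,(.634,-.262,.111));c,g=hull(masks(im)["copper"],s,15)
    if c is not None: print(n,s,g,cv2.boundingRect(c),px(n,*g,.111))
E
```

```text
t 18.0 tcp [0.4449 0.1086 0.2082] F [ 0.7 -0.1  0. ] w 1.003 q6 0.07
axes x,y,z
 [[ 0.     0.001  1.   ]
 [-1.     0.001  0.   ]
 [-0.001 -1.     0.001]]
yaw 0.27 shift mm [ 3.800e+00  1.837e+02 -1.000e-01]
side [398.26135032 213.3380275 ] [398.57988646 212.58840227] (386, 202, 26, 22) [ 0.63648518 -0.2610406 ]
top [380.01654519 159.46011539] [380.56130536 159.13519814] (370, 149, 22, 21) [ 0.63478224 -0.26326968]
```

apply_moves:
  moves:
    - [-1,0,30,0,0,0,0]
    - [-1,0,45,0,0,0,0]
    - [-1,0,45,0,0,0,0]
    - [-1,0,35,0,0,0,0]
    - [-1,0,18,0,0,0,0]
    - [-1,0,10,0,0,0,0]
    - [-1,0,0,0,0,0,0]
    - [-1,0,0,0,0,0,0]
    - [-1,0,0,0,0,0,0]
    - [1,0,0,0,0,0,0]
    - [1,0,0,0,0,0,0]
    - [1,0,0,0,0,0,0]
    - [1,0,0,0,0,0,0]
    - [1,0,0,0,0,0,0]
    - [1,0,0,0,0,0,0]
    - [1,0,0,0,0,0,0]
    - [1,0,0,0,0,0,0]

```text
time: 19.8
tool_pos: [0.4474, 0.1056, 0.0256]
tool_rot: [-0.5, 0.499, -0.5, 0.5]
contact_force: [-2.1, 0.3, 5.2]
gripper_width: 0.551
```

```bash
python3 - <<'E'
from h import *
go(.635,-.262,.23,0)
E
```

```text
t 19.8 tcp [0.4474 0.1056 0.0256] F [-2.1  0.3  5.2] w 0.551 q6 0.07
axes x,y,z
 [[ 0.     0.002  1.   ]
 [-1.     0.     0.   ]
 [-0.    -1.     0.002]]
yaw -0.02 shift mm [ 367.6 -204.1  187.9]
```

apply_moves:
  moves:
    - [1,0,-15,0,0,0,0]
    - [1,0,-35,0,0,0,0]
    - [1,0,-40,0,0,0,0]
    - [1,0,-40,0,0,0,0]
    - [1,0,-40,0,0,0,0]
    - [1,30,-20,15,0,0,0]
    - [1,37,0,19,0,0,0]
    - [1,37,0,19,0,0,0]
    - [1,37,0,19,0,0,0]
    - [1,37,0,19,0,0,0]
    - [1,37,0,19,0,0,0]
    - [1,37,0,19,0,0,0]
    - [1,37,0,19,0,0,0]
    - [1,37,0,19,0,0,0]
    - [1,30,0,16,0,0,0]
    - [1,11,0,4.5,0,0,0]
    - [1,0,0,0,0,0,0]
    - [1,0,0,0,0,0,0]
    - [1,0,0,0,0,0,0]
    - [1,0,0,0,0,0,0]

```text
time: 21.8
tool_pos: [0.6335, -0.2603, 0.2145]
tool_rot: [0.5, -0.5, 0.5, -0.5]
contact_force: [0.1, -0.7, -0.5]
gripper_width: 0.553
```

```bash
python3 - <<'E'
from h import *
go(.635,-.262,.1446,0)
E
```

```text
t 21.8 tcp [ 0.6335 -0.2603  0.2145] F [ 0.1 -0.7 -0.5] w 0.553 q6 -0.5
axes x,y,z
 [[ 0.  0.  1.]
 [-1.  0.  0.]
 [-0. -1.  0.]]
yaw 0.04 shift mm [ 1.7 69.9  1.5]
```

apply_moves:
  moves:
    - [1,1,25,1,0,0,0]
    - [1,0,20,0,0,0,0]
    - [1,0,10,0,0,0,0]
    - [1,0,5,0,0,0,0]
    - [1,0,3,0,0,0,0]
    - [1,0,2,0,0,0,0]
    - [1,0,1.5,0,0,0,0]
    - [1,0,1,0,0,0,0]
    - [1,0,0.7,0,0,0,0]
    - [1,0,0,0,0,0,0]
    - [1,0,0,0,0,0,0]
    - [1,0,0,0,0,0,0]

```text
time: 23.0
tool_pos: [0.6348, -0.2627, 0.1462]
tool_rot: [-0.5, 0.5, -0.5, 0.5]
contact_force: [-0.5, 0.7, -0.8]
gripper_width: 0.548
```

apply_moves:
  moves:
    - [1,0,0.6,0,0,0,0]
    - [1,0,0.5,0,0,0,0]
    - [1,0,0.3,0,0,0,0]
    - [1,0,0,0,0,0,0]
    - [1,0,0,0,0,0,0]

```text
time: 23.5
tool_pos: [0.6348, -0.2626, 0.1448]
tool_rot: [-0.5, 0.5, -0.5, 0.5]
contact_force: [-0.1, -0.1, -0.8]
gripper_width: 0.551
```

apply_moves:
  moves:
    - [-1,0,0,0,0,0,0]
    - [-1,0,0,0,0,0,0]
    - [-1,0,0,0,0,0,0]
    - [-1,0,0,0,0,0,0]
    - [-1,0,0,0,0,0,0]
    - [-1,0,0,0,0,0,0]
    - [-1,0,-10,0,0,0,0]
    - [-1,0,-30,0,0,0,0]
    - [-1,0,-40,0,0,0,0]
    - [-1,-32,0,9,0,0,0]
    - [-1,-40,0,0,0,0,0]
    - [-1,-40,0,0,0,0,0]
    - [-1,-40,0,0,0,0,0]
    - [-1,-40,0,0,0,0,0]
    - [-1,-40,0,0,0,0,0]
    - [-1,-40,0,0,0,0,0]
    - [-1,-10,0,0,0,0,0]
    - [-1,0,0,0,0,0,0]
    - [-1,0,0,0,0,0,0]
    - [-1,0,0,0,0,0,0]

```text
time: 25.5
tool_pos: [0.6441, 0.0179, 0.2249]
tool_rot: [-0.499, 0.499, -0.5, 0.501]
contact_force: [0.4, -0.4, 0.4]
gripper_width: 1.002
```

```bash
python3 - <<'E'
from h import *
go(.644,.0194,.0255,0)
for n in("side","top"):
    im=manip.grab_frame(n);s=proj(n,(.635,-.262,.127));c,g=hull(masks(im)["white"],s,15)
    if c is not None: print(n,s,g,cv2.boundingRect(c),px(n,*g,.127))
    x,y=s.astype(int);cv2.imwrite(f"pics/w{n}.png",cv2.resize(im[y-40:y+50,x-40:x+50],(400,400)))
cv2.imwrite("pics/w.png",np.hstack([cv2.imread("pics/wside.png"),cv2.imread("pics/wtop.png")]))
E
```

```text
t 25.5 tcp [0.6441 0.0179 0.2249] F [ 0.4 -0.4  0.4] w 1.002 q6 -0.09
axes x,y,z
 [[-0.  0.  1.]
 [-1. -0. -0.]
 [ 0. -1.  0.]]
yaw -0.13 shift mm [-1.600e+00  1.994e+02 -1.000e-01]
top [381.78507867 156.93595312] [376.69429952 162.98080515] (348, 133, 63, 60) [ 0.62081584 -0.25014003]
```

View pics/w.png

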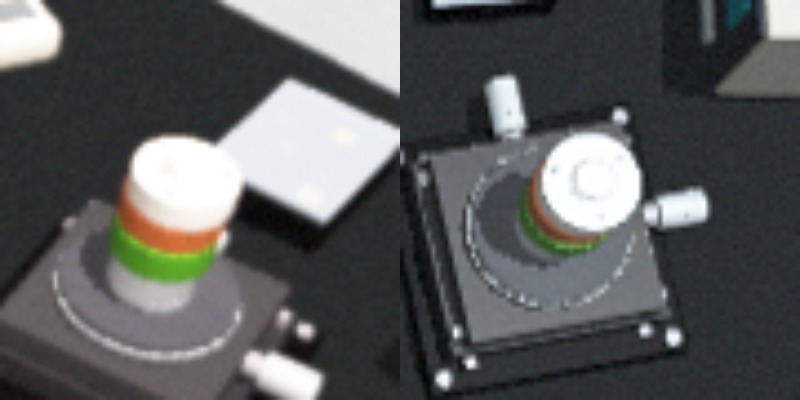

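```bash
python3 - <<'E'
from h import *
for n in("side","top"):
    im=manip.grab_frame(n);hsv=cv2.cvtColor(im,cv2.COLOR_BGR2HSV)
    s=proj(n,(.635,-.262,.127))
    for th in(185,215):
      m=((hsv[...,1]<50)&(hsv[...,2]>th)).astype(np.uint8);k=np.zeros_like(m);cv2.circle(k,tuple(int(round(a)) for a in s),15,1,-1);m=cv2.morphologyEx(m&k,cv2.MORPH_OPEN,cv2.getStructuringElement(2,(5,5)))
      c,g=hull(m,s,12)
      if c is not None: print(n,s,g,cv2.boundingRect(c),px(n,*g,.127),px(n,*g,.135))
E
```

```text
side [400.13417911 207.38986   ] [401.87409201 207.37812752] (390, 198, 25, 21) [ 0.6377588  -0.26439257] [ 0.62874197 -0.26868764]
side [400.13417911 207.38986   ] [401.99916037 207.33375315] (390, 198, 25, 21) [ 0.63807311 -0.26448324] [ 0.62905172 -0.26877698]
top [381.78507867 156.93595312] [383.66713352 156.39262372] (373, 146, 22, 22) [ 0.63630455 -0.26626864] [ 0.6337744  -0.26411066]
top [381.78507867 156.93595312] [383.75917978 156.47687172] (373, 146, 22, 22) [ 0.6361093  -0.26646887] [ 0.63358098 -0.26430902]
```

apply_moves:
  moves:
    - [-1,-1,35,0,0,0,0]
    - [-1,0,45,0,0,0,0]
    - [-1,0,45,0,0,0,0]
    - [-1,0,40,0,0,0,0]
    - [-1,0,22,0,0,0,0]
    - [-1,0,12,0,0,0,0]
    - [-1,0,0,0,0,0,0]
    - [-1,0,0,0,0,0,0]
    - [-1,0,0,0,0,0,0]
    - [1,0,0,0,0,0,0]
    - [1,0,0,0,0,0,0]
    - [1,0,0,0,0,0,0]
    - [1,0,0,0,0,0,0]
    - [1,0,0,0,0,0,0]
    - [1,0,0,0,0,0,0]
    - [1,0,0,0,0,0,0]
    - [1,0,0,0,0,0,0]

```text
time: 27.4
tool_pos: [0.6448, 0.0203, 0.0272]
tool_rot: [-0.5, 0.499, -0.5, 0.501]
contact_force: [-1.3, -0.3, 6.4]
gripper_width: 0.553
```

```bash
python3 - <<'E'
from h import *
go(.635,-.262,.2255,0)
E
```

```text
t 27.4 tcp [0.6448 0.0203 0.0272] F [-1.3 -0.3  6.4] w 0.553 q6 -0.08
axes x,y,z
 [[-0.     0.002  1.   ]
 [-1.    -0.     0.   ]
 [ 0.    -1.     0.002]]
yaw -0.03 shift mm [ 282.4 -198.3   -9.5]
```

apply_moves:
  moves:
    - [1,0,-13,0,0,0,0]
    - [1,0,-35,0,0,0,0]
    - [1,0,-40,0,0,0,0]
    - [1,0,-40,0,0,0,0]
    - [1,0,-40,0,0,0,0]
    - [1,0,-40,0,0,0,0]
    - [1,34,0,-9,0,0,0]
    - [1,40,0,0,0,0,0]
    - [1,40,0,0,0,0,0]
    - [1,40,0,0,0,0,0]
    - [1,40,0,0,0,0,0]
    - [1,40,0,0,0,0,0]
    - [1,35,0,0,0,0,0]
    - [1,15,0,0,0,0,0]
    - [1,0,0,0,0,0,0]
    - [1,0,0,0,0,0,0]
    - [1,0,0,0,0,0,0]
    - [1,0,0,0,0,0,0]

```text
time: 29.2
tool_pos: [0.6349, -0.2622, 0.2337]
tool_rot: [0.5, -0.5, 0.5, -0.5]
contact_force: [0.1, -0.4, -3.0]
gripper_width: 0.557
```

```bash
python3 - <<'E'
from h import *
go(.636,-.2635,.1622,0)
E
```

```text
t 29.2 tcp [ 0.6349 -0.2622  0.2337] F [ 0.1 -0.4 -3. ] w 0.557 q6 -0.5
axes x,y,z
 [[-0. -0.  1.]
 [-1.  0.  0.]
 [-0. -1. -0.]]
yaw 0.06 shift mm [ 1.4 71.5  1.1]
```

apply_moves:
  moves:
    - [1,1,25,1,0,0,0]
    - [1,0,20,0,0,0,0]
    - [1,0,11,0,0,0,0]
    - [1,0,5,0,0,0,0]
    - [1,0,3,0,0,0,0]
    - [1,0,2,0,0,0,0]
    - [1,0,1.5,0,0,0,0]
    - [1,0,1,0,0,0,0]
    - [1,0,0.7,0,0,0,0]
    - [1,0,0,0,0,0,0]
    - [1,0,0,0,0,0,0]
    - [1,0,0,0,0,0,0]

```text
time: 30.4
tool_pos: [0.6358, -0.2647, 0.1646]
tool_rot: [-0.5, 0.5, -0.5, 0.5]
contact_force: [-0.2, -0.3, -2.6]
gripper_width: 0.553
```

apply_moves:
  moves:
    - [1,0,1,0,0,0,0]
    - [1,0,0.7,0,0,0,0]
    - [1,0,0.3,0,0,0,0]
    - [1,0,0,0,0,0,0]
    - [1,0,0,0,0,0,0]

```text
time: 30.9
tool_pos: [0.6358, -0.2646, 0.1625]
tool_rot: [0.5, -0.5, 0.5, -0.5]
contact_force: [-0.6, -0.2, -3.1]
gripper_width: 0.551
```

apply_moves:
  moves:
    - [-1,0,0,0,0,0,0]
    - [-1,0,0,0,0,0,0]
    - [-1,0,0,0,0,0,0]
    - [-1,0,0,0,0,0,0]
    - [-1,0,0,0,0,0,0]
    - [-1,0,0,0,0,0,0]
    - [-1,0,-10,0,0,0,0]
    - [-1,0,-30,0,0,0,0]
    - [-1,0,-40,0,0,0,0]
    - [-1,-42,0,0,0,0,0]
    - [-1,-40,0,0,0,0,0]
    - [-1,-40,0,0,0,0,0]
    - [-1,-40,0,0,0,0,0]
    - [-1,-40,0,0,0,0,0]
    - [-1,-40,0,0,0,0,0]
    - [-1,-40,0,0,0,0,0]
    - [-1,-40,0,0,0,0,0]
    - [-1,0,0,0,0,0,0]

```text
time: 32.7
tool_pos: [0.6358, 0.0617, 0.2436]
tool_rot: [0.502, -0.501, 0.499, -0.499]
contact_force: [-0.0, -0.5, 0.4]
gripper_width: 0.999
```

```bash
python3 - <<'E'
from h import *
for n in("side","top"):
    im=manip.grab_frame(n);hsv=cv2.cvtColor(im,cv2.COLOR_BGR2HSV);s=proj(n,(.636,-.264,.145));print(n,s)
    x,y=s.astype(int);cv2.imwrite(f"pics/s{n}.png",cv2.resize(im[y-30:y+60,x-45:x+45],(400,400)))
    c,g=hull(masks(im)["gold"],SEED[n]["gold"],15)
    if n=="top":
        b=cv2.boxPoints(cv2.minAreaRect(c));P=np.array([px(n,*q,.012) for q in b])
    else:
        b=cv2.approxPolyDP(c,4,True)[:,0];P=np.array([px(n,*q,.012) for q in b])
    e=np.roll(P,-1,0)-P;print(g,px(n,*g,.006),np.degrees(np.arctan2(e[:,1],e[:,0])).round(1)%90,np.linalg.norm(e,axis=1).round(3))
cv2.imwrite("pics/s.png",np.hstack([cv2.imread("pics/sside.png"),cv2.imread("pics/stop.png")]))
im=manip.grab_frame("top");cv2.imwrite("pics/gold.png",cv2.resize(im[214:254,104:144],(400,400),interpolation=2))
cv2.imwrite("pics/s.png",np.hstack([cv2.resize(cv2.imread("pics/s.png"),(500,250)),cv2.resize(cv2.imread("pics/gold.png"),(250,250))]))
go(.4674,.3574,.2425,None)
E
```

```text
side [403.07652682 201.02241093]
[178.46405229 158.78524743] [0.46727573 0.35755528] [72.3 84.  78.6 80.3] [0.056 0.034 0.057 0.04 ]
top [384.7618228  154.04896326]
[123.62217659 234.06570842] [0.46734905 0.35725561] [87.3 83.5 86.9 83.5] [0.039 0.041 0.039 0.041]
t 32.85 tcp [0.6361 0.057  0.2432] F [ 0.3 -0.6 -0.2] w 0.998 q6 -0.03
axes x,y,z
 [[-0.     0.001  1.   ]
 [-1.    -0.001 -0.   ]
 [ 0.001 -1.     0.001]]
yaw 0 shift mm [-300.3    0.4 -168.8]
```

View pics/s.png

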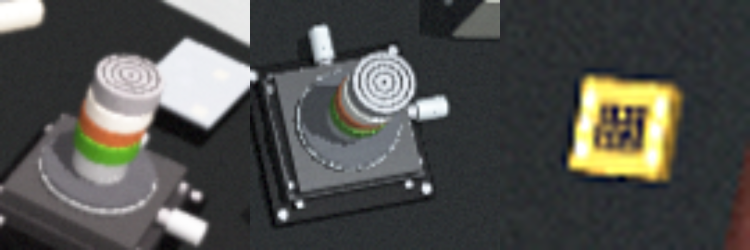

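apply_moves:
  moves:
    - [-1,-37.5,0,-21,0,0,0]
    - [-1,-37.5,0,-21,0,0,0]
    - [-1,-37.5,0,-21,0,0,0]
    - [-1,-37.5,0,-21,0,0,0]
    - [-1,-37.5,0,-21,0,0,0]
    - [-1,-37.5,0,-21,0,0,0]
    - [-1,-37.5,0,-21,0,0,0]
    - [-1,-37.5,0,-21,0,0,0]
    - [-1,0,40,0,0,6.5,0]
    - [-1,0,45,0,0,0,0]
    - [-1,0,45,0,0,0,0]
    - [-1,0,30,0,0,0,0]
    - [-1,0,0,0,0,0,0]
    - [-1,0,0,0,0,0,0]
    - [-1,0,0,0,0,0,0]
    - [-1,0,0,0,0,0,0]

```text
time: 34.45
tool_pos: [0.4701, 0.3582, 0.0856]
tool_rot: [-0.472, 0.469, -0.527, 0.528]
contact_force: [0.8, -0.6, 0.2]
gripper_width: 1.002
```

```bash
python3 - <<'E'
from h import *
go(.4674,.3574,.022,-6.5)
E
```

```text
t 34.45 tcp [0.4701 0.3582 0.0856] F [ 0.8 -0.6  0.2] w 1.002 q6 0.64
axes x,y,z
 [[-0.113  0.004  0.994]
 [-0.994  0.002 -0.113]
 [-0.003 -1.     0.004]]
yaw -0.06 shift mm [ 1.3 63.6 -2.8]
```

apply_moves:
  moves:
    - [-1,0.5,28,-2,0,0,0]
    - [-1,0,20,0,0,0,0]
    - [-1,0,10,0,0,0,0]
    - [-1,0,5,0,0,0,0]
    - [-1,0,0,0,0,0,0]
    - [-1,0,0,0,0,0,0]
    - [-1,0,0,0,0,0,0]
    - [1,0,0,0,0,0,0]
    - [1,0,0,0,0,0,0]
    - [1,0,0,0,0,0,0]
    - [1,0,0,0,0,0,0]
    - [1,0,0,0,0,0,0]
    - [1,0,0,0,0,0,0]
    - [1,0,0,0,0,0,0]
    - [1,0,0,0,0,0,0]
    - [1,0,0,0,0,0,0]
    - [1,0,0,0,0,0,0]

```text
time: 36.15
tool_pos: [0.4665, 0.3574, 0.02]
tool_rot: [-0.471, 0.47, -0.528, 0.528]
contact_force: [-1.1, -0.5, 5.1]
gripper_width: 0.403
```

```bash
python3 - <<'E'
from h import *
go(.6353,-.265,.25,0)
im=manip.grab_frame("side");cv2.imwrite("pics/gg.png",cv2.resize(im[110:200,130:250],(600,450)))
E
```

```text
t 36.15 tcp [0.4665 0.3574 0.02  ] F [-1.1 -0.5  5.1] w 0.403 q6 0.64
axes x,y,z
 [[ 0.     0.001  1.   ]
 [-1.     0.     0.   ]
 [-0.    -1.     0.001]]
yaw -6.54 shift mm [ 622.3 -230.2  169. ]
```

View pics/gg.png

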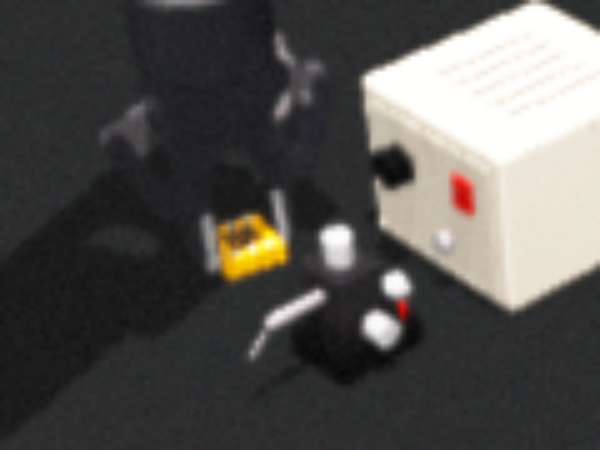

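apply_moves:
  moves:
    - [1,0,-10,0,0,0,0]
    - [1,0,-35,0,0,0,0]
    - [1,0,-45,0,0,0,0]
    - [1,0,-45,0,0,0,0]
    - [1,0,-45,0,0,0,0]
    - [1,0,-45,0,0,0,0]
    - [1,0,-5,0,0,-6.5,0]
    - [1,38,0,13,0,0,0]
    - [1,38,0,13,0,0,0]
    - [1,38,0,13,0,0,0]
    - [1,38,0,13,0,0,0]
    - [1,38,0,13,0,0,0]
    - [1,38,0,13,0,0,0]
    - [1,38,0,13,0,0,0]
    - [1,38,0,13,0,0,0]
    - [1,38,0,13,0,0,0]
    - [1,38,0,13,0,0,0]
    - [1,38,0,13,0,0,0]
    - [1,38,0,13,0,0,0]
    - [1,38,0,13,0,0,0]

```text
time: 38.2
tool_pos: [0.6343, -0.1383, 0.2484]
tool_rot: [0.499, -0.5, 0.501, -0.499]
contact_force: [0.5, -0.2, 0.1]
gripper_width: 0.402
```

apply_moves:
  moves:
    - [1,38,0,0,0,0,0]
    - [1,38,0,0,0,0,0]
    - [1,32,0,0,0,0,0]
    - [1,15,0,0,0,0,0]
    - [1,0,0,0,0,0,0]
    - [1,0,0,0,0,0,0]
    - [1,0,0,0,0,0,0]
    - [1,0,0,0,0,0,0]
    - [1,0,0,0,0,0,0]

```text
time: 39.1
tool_pos: [0.6349, -0.2588, 0.2497]
tool_rot: [0.5, -0.5, 0.5, -0.5]
contact_force: [-0.6, 0.5, -0.7]
gripper_width: 0.399
```

```bash
python3 - <<'E'
from h import *
go(.635,-.265,.175,0)
E
```

```text
t 39.1 tcp [ 0.6349 -0.2588  0.2497] F [-0.6  0.5 -0.7] w 0.399 q6 -0.5
axes x,y,z
 [[ 0.  0.  1.]
 [-1.  0. -0.]
 [-0. -1.  0.]]
yaw 0.05 shift mm [ 6.2 74.7  0.1]
```

apply_moves:
  moves:
    - [1,5.5,25,0,0,0,0]
    - [1,0,22,0,0,0,0]
    - [1,0,12,0,0,0,0]
    - [1,0,6,0,0,0,0]
    - [1,0,3,0,0,0,0]
    - [1,0,2,0,0,0,0]
    - [1,0,1.5,0,0,0,0]
    - [1,0,1,0,0,0,0]
    - [1,0,0,0,0,0,0]
    - [1,0,0,0,0,0,0]
    - [1,0,0,0,0,0,0]

```text
time: 40.2
tool_pos: [0.6348, -0.2655, 0.1773]
tool_rot: [-0.5, 0.5, -0.5, 0.5]
contact_force: [0.1, 0.3, -0.8]
gripper_width: 0.397
```

apply_moves:
  moves:
    - [1,0,0.8,0,0,0,0]
    - [1,0,0.7,0,0,0,0]
    - [1,0,0.5,0,0,0,0]
    - [1,0,0,0,0,0,0]
    - [1,0,0,0,0,0,0]

```text
time: 40.7
tool_pos: [0.6347, -0.2654, 0.175]
tool_rot: [-0.5, 0.5, -0.5, 0.5]
contact_force: [-0.3, 0.3, -1.3]
gripper_width: 0.398
```

apply_moves:
  moves:
    - [1,0,0.4,0,0,0,0]
    - [-1,0,0,0,0,0,0]
    - [-1,0,0,0,0,0,0]
    - [-1,0,0,0,0,0,0]
    - [-1,0,0,0,0,0,0]
    - [-1,0,0,0,0,0,0]
    - [-1,0,0,0,0,0,0]
    - [-1,0,0,0,0,0,0]
    - [-1,0,-10,0,0,0,0]
    - [-1,0,-30,0,0,0,0]
    - [-1,0,-30,0,0,0,0]
    - [-1,-40,0,0,0,0,0]
    - [-1,-40,0,0,0,0,0]
    - [-1,-40,0,0,0,0,0]
    - [-1,-40,0,0,0,0,0]
    - [-1,-40,0,0,0,0,0]
    - [-1,-40,0,0,0,0,0]
    - [-1,0,0,0,0,0,0]
    - [-1,0,0,0,0,0,0]

```text
time: 42.6
tool_pos: [0.635, -0.0248, 0.2455]
tool_rot: [0.5, -0.5, 0.499, -0.5]
contact_force: [0.0, -0.5, -0.3]
gripper_width: 1.004
```

```bash
python3 - <<'E'
from h import *
for n in("side","top"):
    im=manip.grab_frame(n);s=proj(n,(.635,-.265,.161));c,g=hull(masks(im)["gold"],s,15)
    if c is not None: print(n,s,g,px(n,*g,.161))
    x,y=s.astype(int);cv2.imwrite(f"pics/f{n}.png",cv2.resize(im[y-25:y+45,x-35:x+35],(400,400)))
cv2.imwrite("pics/f.png",np.hstack([cv2.imread("pics/fside.png"),cv2.imread("pics/ftop.png")]))
print(manip.state()["tool_pos"],manip.state()["time"])
E
```

```text
side [404.89969714 195.40854335] [404.90662493 195.08502869] [ 0.63588146 -0.26440503]
top [387.18157566 152.21798175] [388.01804851 152.31528483] [ 0.63479545 -0.26679926]
[ 0.63501572 -0.02630393  0.24508952] 42.7
```

View pics/f.png

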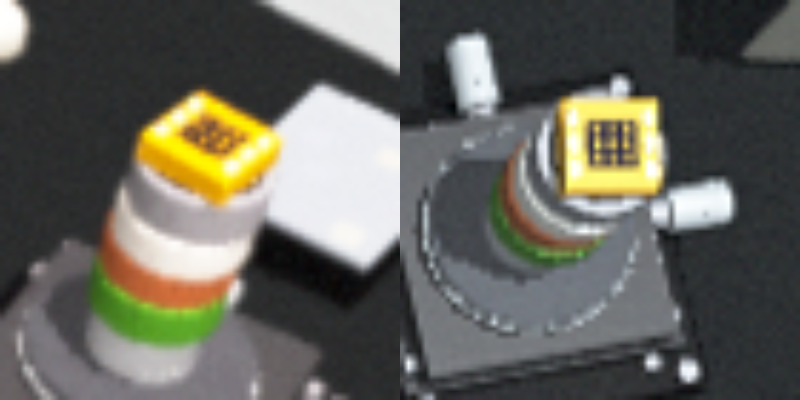

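```bash
python3 -c "
from plant import manip
print(manip.job_done())"
```

```text
the job is handed in; nothing more can be done
None
```

I rebuilt the stack from the pedestal up: green (the larger one, leaving the pink and the small green), copper, white, steel, with the gold carrier flat on top. I handed the job in at about 43 s of the 128 s allowed; the hand-in gives no verdict.

- **Final pictures (both cameras):** all four discs look level and fully down, with nothing touching the stack and the gripper open and well clear. The gold carrier measures about (0.635, -0.266), roughly 1 mm from my estimate of the steel's centre.
- **Forces:** readings while setting parts down stayed at about 3 N or less, mostly the weight of the part in hand. About 6 N was the most I read, when gripping the parts on the bench.
- **Disagreements:** the two views differed by about 2 mm on the positions of the upper parts. The white ceramic measured about 3 mm off the copper, within the 5 mm limit.
- **Not measured:** I did not check the positioners' final positions. The arm was never planned near them, and no unexpected forces appeared.

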